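# Load a bond-test coupon under the spring clip of its clamping jig

### The job

Two clamping jigs stand on the gluing bench: one already has a bond-test coupon under its spring clip, in the other the coupon lies loose in the lane, short of the clip. At that one, hold the clip open by keeping its yellow thumb tab pressed down with one fingertip while another fingertip pushes the coupon along the lane, beneath the clip's nose, until it is fully home against the end stop; then let go of the tab so that the clip closes on the coupon. Only press and push: never lift the coupon, and leave the loaded jig and everything else on the bench where it is.

Things in the scene. Friction and masses are not known exactly. Their poses are not given: they have to be found in the camera images.
- jig_a: The jig to load, fixed to the bench: dark plate 150 x 130 x 18 mm, origin at the centre of its underside. Its axes: x along the coupon's lane towards the end stop (the push direction, roughly away from the robot), y from the lane towards the clip's thumb tab, z up. All numbers called 'jig x, y, z' are in this frame. Top face at z = 18 mm; bare behind x = -35 mm.
- jig_a_lane (a point): middle of the lane's surface at jig x = 0, y = -22, z = 18 mm. The pale lane runs along jig x between two aluminium fences 5 mm high and 4 mm thick, inner faces at jig y = -45.5 and +1.5 mm, from x = -35 to 54 mm; it is open at the rear (-x).
- jig_a_stop (a point): foot of the end stop's face, in the middle of the lane: jig x = 54, y = -22, z = 18 mm. The stop is an aluminium bar 8 mm high across the lane.
- clip_a_pin (a point): middle of the hinge pin of clip_a, at jig x = 20, y = 14, z = 28 mm; the pin lies along jig x. A 7 mm thick knuckle lies round it, between two steel ears at jig x = -17.5 and 57.5 mm (y 8 to 20 mm, up to z = 33 mm). Pressing the tab, on the +y side, raises the nose, on the -y side.
- coupon_a: the loose coupon: flat plate 40 mm (its x) x 44 mm (its y) x 9 mm thick, about 30 g, dark red resin above, ivory below; origin at the centre of its underside. It starts flat in jig_a's lane, its x along the lane, its front edge 4 to 24 mm short of the clip's nose. Home: its front edge touches the end stop, so its centre is at jig x = 34 mm.
- clip_a (a joint): angle of jig_a's spring clip: 0 = shut (nose down on the empty lane), grows as the thumb tab is pressed, 0.50 rad = bottomed; it springs back when let go. From 0.30 the nose clears the coupon's top; clamped on a coupon it rests near 0.29. Pressed at its middle the tab takes about 1.5 N to start and 8 N to bottom. Shut, the nose blocks the coupon.
- clip_a_tab (a point): middle of the top face of clip_a's yellow thumb tab, a flat steel plate 70 mm along jig x (-15 to 55 mm) by 24 mm, at jig x = 20, y = 40 mm. Shut: 34 mm above the bench, sloping up by 0.5 rad towards +y. Bottomed: level, 20.5 mm above the bench (2.5 mm over the jig's top), y = 28 to 52 mm. A fingertip can slide along it in jig x while keeping it down.
- clip_a_nose (a point): underside of the black rubber nose of clip_a, 12 mm wide along jig x (from x = 34 to 46 mm), at jig y = -14 mm over the lane, on the end of a narrow steel tongue coming from the hinge pin.
- jig_b: the loaded jig, built exactly like jig_a and with the same frame, which must be left alone. The two jigs may swap sides.
- coupon_b: the coupon already clamped in jig_b, same size and look; leave it there.
- clip_b (a joint): angle of the spring clip of jig_b, resting on coupon_b at about 0.29 rad; leave it alone.
- handle: bystander: dark red turned brush handle standing upright, 35 mm across, 52 mm tall; origin at the centre of its foot.
- brush: bystander: finished shaving brush standing on its handle, 40 mm across, 112 mm tall; origin at the centre of its foot.
- primer: bystander: amber bottle, 48 mm across, 85 mm tall; origin at the centre of its foot.
- nozzle: bystander: small brass nozzle standing tip up, 26 mm across, 44 mm tall; origin at the centre of its foot.
- cartridge: bystander: aluminium adhesive cartridge, 54 mm across, 120 mm tall; origin at the centre of its foot.
- square: bystander: small steel engineer's square lying flat, blade 110 x 20 mm along its x, stock 14 x 75 x 12 mm.
Things that resemble listed ones, but are neither listed nor needed, are in the scene too. What is shaped like the coupon_a but green or purple is not meant.

How it is judged:
By the outcome, as a careful person would: the job done as asked, in the order asked, and still so for the second after the job is handed in, with the robot touching nothing.
It also fails if it takes over 38 s, if anything falls off the work surface, if the arm or the gripper's body presses on something with over 40 N, if the wrist force passes 120 N, or if a joint passes its speed limit or range.

### The arm

A 6-joint arm with a two-finger parallel gripper is mounted at the origin on the work surface. World frame = base frame: x ahead of the robot, y to its left, z up, the work surface at z = 0. Lengths are in m, angles in degrees, forces in N, time in s.
With the tool pointing down it reaches from about 0.25 to 0.725 m from the base axis. Payload 9.7 kg.
Tool frame: the origin (TCP) lies midway between the tips of the shut fingers; the grasp point (between the pads) lies 19 mm behind it; z points along the fingers, y is the line along which they close (so a half turn about z gives the same grasp; the last joint's range is limited). The gripper opens to 85 mm and grips with 20 to 120 N. Pads are 22 mm wide; open, the fingers measure 114 mm over their backs; the gripper's body (76 mm by 85 mm) begins 54 mm behind the grasp point. The pads swing forward as they close: fully open they stand 13 mm farther back than shut.
Start: joints at [65.718, 4.979, 10.078, 95.1, 0, 90], TCP at [0.226, 0.501, 0.231] pointing down, gripper open.
Joint ranges: [-179.16, 179.16], [-48.56, 103.87], [-65.8, 70.77], [-126.05, 130.52], [-82.76, 87.17], [-180, 180]. Speed limits (degrees/s): [127.2, 127.2, 147.25, 180, 180, 180].

### API

Orientations are given as [roll, pitch, yaw] about the fixed x, y, z axes, in that order (R = Rz(yaw) Ry(pitch) Rx(roll)).
In Python, from workcell import bot gives the robot as it stands.
- The arm moves only by the shell command python3 -m crank 'ROWS' [FORCE]. ROWS is JSON, a list of rows, each an object with "gripper": the finger opening in mm, from 0 to 85.4; "travel": the shift along the tool's x, y, z in mm, a list of three; "twist": the turn, a rotation vector about the tool's x, y, z in rad, a list of three. In form: [{"gripper": gripper, "travel": [tx, ty, tz], "twist": [rx, ry, rz]}, ...]. A call has 1 to 12 rows; each row shifts and turns the commanded pose from where the row before left it, along the tool's axes as they then stand; what a row does not reach is not made up. A row lasts 1/8 s, in which the tool goes at most 62.5 mm and 10.7 degrees, less where a joint would pass 70% of its speed; a pose out of reach is approached as far as the arm can. A call is refused whole if a number of a shift passes 62.5 or a number of a turn 0.188, either way. A call with a gripper value outside its range is refused whole. The fingers move at their own pace and stop on an object; FORCE is the grip in N (left out, the last holds). Time passes only in rows, so rows that do not move let the fingers close. It gives the time, the measured TCP pose, the force, the opening and the grip force at its end, in the units of the state.
- bot.get_obs(): the state, without advancing time (a new reading comes with each control period).
- bot.camera(name): name is "scene" or "top"; returns the picture (420x560x3 uint8, red, green, blue); there is no depth.
- bot.calibration(name): a dict with "vfov" (degrees; the focal length in pixels is half the picture's height over the tangent of half this angle, whatever the lens; pixels are square), "cx", "cy" (the principal point, pixels), "k1" (the pictures are not rectified: a ray, as slopes to the right and down, at radius r is drawn at 1 + k1 r^2 times it, then the intrinsics apply), "camera_from_world" (4x4, takes a point from world to camera coordinates). Camera axes: x right, y down, z forward; pixel columns grow to the right and rows downward; lengths in m; the calibration is good to about 2 mm. A picture is of the moment at which its call begins. calibration takes no time and is no camera call.
- bot.job_done(): hands the job in; it is judged then, once.
The state is a dict: "time": time; "q": joint angles; "qd": joint speeds; "joint_efforts": joint torques, N m; "ee_pos": TCP position; "tcp_rot": TCP orientation; "wrist_force": force on the tool from outside, world axes, zero at the start; "torque": the same for the moment, N m; "opening": finger opening in m; "grasp_force": force on a finger pad.
Only numpy, scipy, OpenCV 4.12 (cv2) and the standard library are available. Lean on these libraries where they do the work, as an engineer would, in place of code of your own. Each camera call takes 0.05 s, during which the arm holds its last target. There are 200 camera calls.

## Working session

There is one attempt and no reset: what is moved stays moved. The work goes in short steps, Python scripts to look and compute and a shell command to move; the robot and the scene stay as the last step left them, time stands still between calls to the robot, and variables do not carry over. Pictures are saved under pics/ and viewed, at most 10 in all, crops included, and the job is handed in when it is done.

```bash
mkdir -p pics; ls; python3 - <<'E'
from workcell import bot
import cv2
for n in("scene","top"):
    cv2.imwrite(f"pics/{n}0.png",cv2.cvtColor(bot.camera(n),cv2.COLOR_RGB2BGR)); print(bot.calibration(n))
print(bot.get_obs())
E
```

```text
pics
{'vfov': 50.9117298442793, 'cx': 284.0544100349855, 'cy': 207.70540787934766, 'k1': -0.021427150736443672, 'camera_from_world': array([[-0.22841921,  0.97346215, -0.01400399,  0.10784766],
       [ 0.66526658,  0.14556792, -0.73227752, -0.31264824],
       [-0.71080591, -0.17658264, -0.68086234,  1.54828036],
       [ 0.        ,  0.        ,  0.        ,  1.        ]])}
{'vfov': 44.61335815870096, 'cx': 288.74112711586287, 'cy': 216.3194234193087, 'k1': 0.015458269067103203, 'camera_from_world': array([[ 0.02391176, -0.99946688, -0.02223042,  0.00904215],
       [-0.99114719, -0.02079611, -0.13112884,  0.52800662],
       [ 0.13059662,  0.02516914, -0.99111606,  1.16355278],
       [ 0.        ,  0.        ,  0.        ,  1.        ]])}
{'time': 0.1, 'q': array([6.57178737e+01, 5.00783668e+00, 1.00370957e+01, 9.51007014e+01,
       2.73810720e-04, 9.00000241e+01]), 'qd': array([-0.08135611, -0.13239515,  0.16505132,  0.03866178, -0.0480393 ,
       -0.07935766]), 'joint_efforts': array([-2.95785630e-04, -5.21564269e+01,  4.65653872e+01,  1.60597108e-02,
       -4.54405972e-05, -2.53651521e-06]), 'ee_pos': array([0.22608235, 0.50113697, 0.23063805]), 'tcp_rot': array([-1.79928558e+02, -2.73780474e-04,  1.55717849e+02]), 'wrist_force': array([ 0.11002616, -0.77024516,  0.55597024]), 'torque': array([ 0.03295275, -0.00370314,  0.03299905]), 'grasp_force': 0.0, 'opening': 0.0851888336856914}
```

View pics/scene0.png

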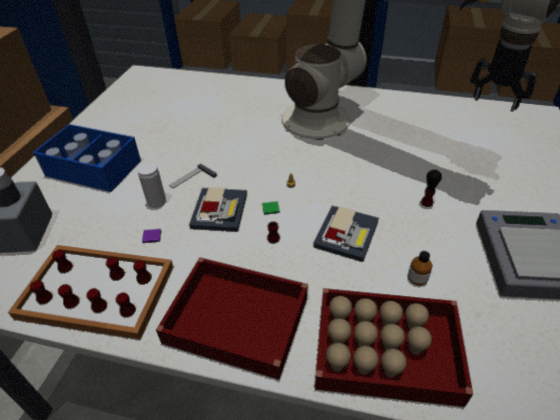

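View pics/top0.png

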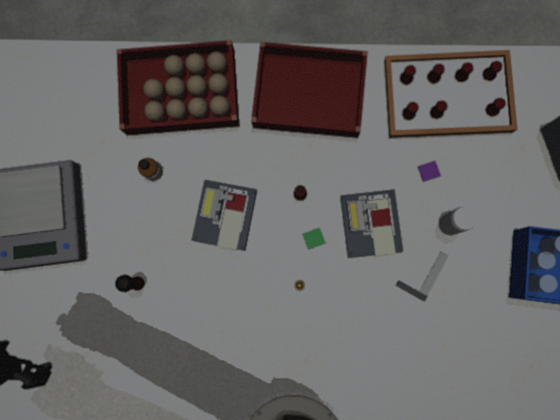

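The top view shows two jigs, at about (224,215) and (371,223). Next I'll enlarge both.

```bash
python3 - <<'E'
import cv2,numpy as np
t=cv2.imread("pics/top0.png")
a=cv2.resize(t[170:260,184:264],None,fx=5,fy=5,interpolation=cv2.INTER_CUBIC)
b=cv2.resize(t[180:270,332:412],None,fx=5,fy=5,interpolation=cv2.INTER_CUBIC)
c=np.hstack([a,b]); c=cv2.convertScaleAbs(c,alpha=1.3)
cv2.imwrite("pics/z0.png",c)
E
```

```text
(no output)
```

View pics/z0.png

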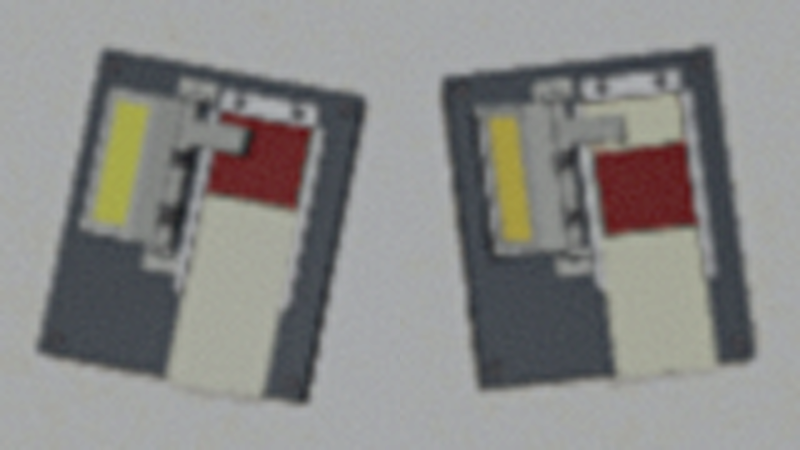

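```bash
cat > h.py <<'E'
import numpy as np,cv2
from workcell import bot
from scipy.optimize import least_squares
def proj(n,P):
    c=bot.calibration(n);T=c["camera_from_world"];f=210/np.tan(np.radians(c["vfov"]/2))
    p=np.atleast_2d(P)@T[:3,:3].T+T[:3,3];s=p[:,:2]/p[:,2:]
    s=s*(1+c["k1"]*(s**2).sum(1,keepdims=True))
    return s*f+[c["cx"],c["cy"]]
def ray(n,uv,z):
    return least_squares(lambda q:(proj(n,[[q[0],q[1],z]])-uv).ravel(),[.4,0],x_scale=.1).x
def jw(p,J):  # jig mm -> world m ; p=(x,y,yaw deg)
    a=np.radians(p[2]);J=np.atleast_2d(J)/1000
    return np.c_[p[0]+np.cos(a)*J[:,0]-np.sin(a)*J[:,1],p[1]+np.sin(a)*J[:,0]+np.cos(a)*J[:,1],J[:,2]]
def wj(p,W):
    a=np.radians(p[2]);d=np.atleast_2d(W)[:,:2]-p[:2]
    return 1000*np.c_[np.cos(a)*d[:,0]+np.sin(a)*d[:,1],-np.sin(a)*d[:,0]+np.cos(a)*d[:,1]]
E
python3 - <<'E'
from h import *
z=lambda L,o:(np.array(L,float)-2)/5+o
C=np.array([[75,65,18],[75,-65,18],[-75,-65,18],[-75,65,18]])
for nm,L,o in(("B",[(103,50),(364,97),(307,402),(40,351)],(184,170)),("A",[(443-400,77),(312,47),(353,357),(81,388)],(332,180))):
    uv=z(L,o);r=least_squares(lambda q:(proj("top",jw(q,C))-uv).ravel(),[.45,0,0],x_scale=[.1,.1,10]);print(nm,r.x,r.fun.round(1))
p=r.x;np.save("A.npy",p)
for uv in z([(205,236),(297,228),(195,155),(283,143)],(332,180)):
    print("coupon",wj(p,ray("top",uv,.027)))
print("handle etc",[ray("top",u,.03).round(3) for u in((300,193),(300,286),(413,290),(435,270),(455,222))])
for n in("scene",): print(proj(n,jw(p,C)).round(1))
t=cv2.imread("pics/scene0.png")
cv2.imwrite("pics/z1.png",cv2.convertScaleAbs(cv2.resize(t[195:270,305:390],None,fx=8,fy=8,interpolation=cv2.INTER_CUBIC),alpha=1.2))
E
```

```text
B [ 0.53141849  0.17494721 -9.0590525 ] [-0.2 -0.4  0.6 -0.4 -0.   0.2 -0.4  0.6]
A [ 0.51857795 -0.17324442  7.50394893] [-0.4 -0.3  0.2 -0.3  0.6  0.4 -0.3  0.2]
coupon [[-10.73649592  -1.17088766]]
coupon [[-11.68150621 -44.25885545]]
coupon [[27.77890653 -1.42648948]]
coupon [[ 28.89699577 -43.09164578]]
handle etc [array([ 0.584, -0.004]), array([ 0.367, -0.009]), array([ 0.364, -0.268]), array([ 0.411, -0.319]), array([ 0.523, -0.366])]
[[236.7 226.5]
 [187.5 223.5]
 [201.1 186.4]
 [246.1 188.9]]
```

```bash
python3 - <<'E'
import cv2
t=cv2.imread("pics/scene0.png")
cv2.imwrite("pics/z1.png",cv2.convertScaleAbs(cv2.resize(t[175:245,175:265],None,fx=8,fy=8,interpolation=cv2.INTER_CUBIC),alpha=1.2))
E
```

```text
(no output)
```

View pics/z1.png

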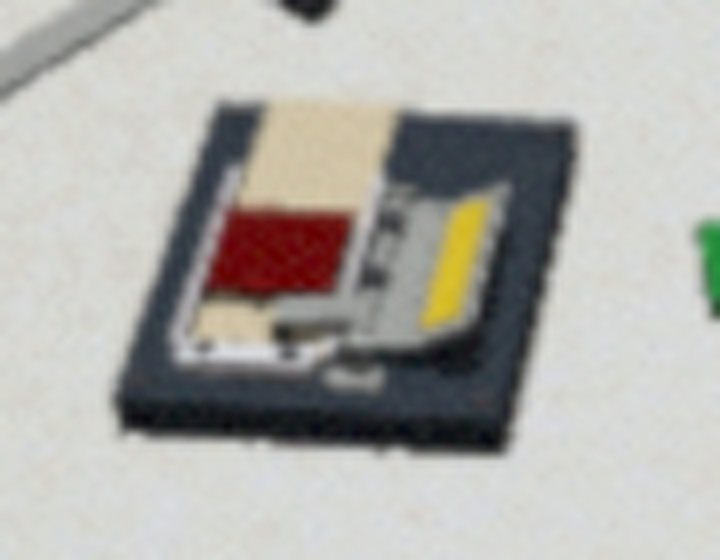

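The scene crop shows jig A's top corners at (218,102), (578,122), (510,420) and (118,402), with the coupon short of the nose. I'll fit both views together and work out the tool targets.

```bash
cat >> h.py <<'E'
def tool(p,lane,tab):
    """jig xy (mm) of the two finger centres -> TCP xy world, yaw(near 167), separation"""
    a=jw(p,[*lane,0])[0];b=jw(p,[*tab,0])[0];m=(a+b)/2;d=b-a
    return m[:2],np.degrees(np.arctan2(d[1],d[0]))+90,1000*np.linalg.norm(d)
def delta(xy,z,yaw):
    """travel in present tool axes (mm, tool assumed vertical) and yaw turn (rad about tool z)"""
    from scipy.spatial.transform import Rotation as R
    o=bot.get_obs();r=R.from_euler("xyz",o["tcp_rot"],degrees=True)
    t=r.inv().apply(np.r_[xy,z]-o["ee_pos"])*1000
    g=R.from_euler("xyz",[180,0,yaw],degrees=True)
    return t.round(1),(r.inv()*g).as_rotvec().round(3),o["ee_pos"].round(4),o["tcp_rot"].round(1),o["q"].round(1)
E
python3 - <<'E'
from h import *
C=np.array([[75,65,18],[75,-65,18],[-75,-65,18],[-75,65,18]])
ut=(np.array([(43,77),(312,47),(353,357),(81,388)],float)-2)/5+(332,180)
us=np.array([(238.6,227.4),(189.6,225),(202.2,187.6),(247.2,190.1)])
r=least_squares(lambda q:np.r_[(proj("top",jw(q,C))-ut).ravel(),(proj("scene",jw(q,C))-us).ravel()],[.45,0,0],x_scale=[.1,.1,10]);print(r.x,r.fun.round(1))
p=r.x;np.save("A.npy",p)
t=tool(p,(-28,-25),(-4,40));print(t,delta(t[0],.1,t[1]))
E
```

```text
[ 0.51917743 -0.17119494  7.8028035 ] [-1.4 -0.4 -0.9 -0.7 -0.2 -0.  -1.   0.  -1.1 -0.7 -1.3 -1.1 -0.7 -0.9
 -0.6 -1.1]
(array([ 0.50230734, -0.1659366 ]), np.float64(167.53710602863035), np.float64(69.28924880528005)) (array([-526.1, -494.3,  131.3]), array([-0.001, -0.   , -0.206]), array([0.2261, 0.5011, 0.2306]), array([-179.9,   -0. ,  155.7]), array([65.7,  5. , 10. , 95.1,  0. , 90. ]))
```

```bash
python3 -m crank '[{"gripper":55,"travel":[-44,-41,0],"twist":[0,0,0]},{"gripper":55,"travel":[-44,-41,0],"twist":[0,0,0]},{"gripper":55,"travel":[-44,-41,0],"twist":[0,0,0]},{"gripper":55,"travel":[-44,-41,0],"twist":[0,0,0]},{"gripper":55,"travel":[-44,-41,0],"twist":[0,0,0]},{"gripper":55,"travel":[-44,-41,0],"twist":[0,0,0]},{"gripper":55,"travel":[-44,-41,0],"twist":[0,0,0]},{"gripper":55,"travel":[-44,-41,0],"twist":[0,0,0]},{"gripper":55,"travel":[-44,-41,0],"twist":[0,0,0]},{"gripper":55,"travel":[-44,-41,0],"twist":[0,0,0]},{"gripper":55,"travel":[-44,-41,0],"twist":[0,0,0]},{"gripper":55,"travel":[-44,-41,0],"twist":[0,0,0]}]'
python3 - <<'E'
from h import *
p=np.load("A.npy");t=tool(p,(-28,-25),(-4,40));print(delta(t[0],.1,t[1]))
E
```

```text
time: 1.6
ee_pos: [0.5055, -0.1663, 0.231]
tcp_rot: [180.0, -0.0, 155.7]
wrist_force: [0.3, -0.4, 1.2]
opening: 0.055
grasp_force: 0.0
(array([  3.,  -1., 131.]), array([ 0.   , -0.   , -0.207]), array([ 0.5055, -0.1663,  0.231 ]), array([180. ,  -0. , 155.7]), array([-18.2,   2.5,   7.5,  94.9,   0. ,   6.1]))
```

```bash
python3 -m crank '[{"gripper":55,"travel":[3,-1,43],"twist":[0,0,-0.104]},{"gripper":55,"travel":[0,0,43],"twist":[0,0,-0.103]},{"gripper":55,"travel":[0,0,43],"twist":[0,0,0]},{"gripper":55,"travel":[0,0,37],"twist":[0,0,0]},{"gripper":55,"travel":[0,0,0],"twist":[0,0,0]}]'
python3 - <<'E'
from h import *
p=np.load("A.npy");t=tool(p,(-28,-25),(-4,40));print(delta(t[0],.065,t[1]))
a=cv2.cvtColor(bot.camera("top"),cv2.COLOR_RGB2BGR)[175:265,325:415];b=cv2.cvtColor(bot.camera("scene"),cv2.COLOR_RGB2BGR)[155:245,175:265]
c=np.hstack([cv2.resize(i,None,fx=4.4,fy=4.4*1.0,interpolation=cv2.INTER_CUBIC) for i in(a,b)])
cv2.imwrite("pics/h1.png",cv2.convertScaleAbs(c,alpha=1.3))
E
```

```text
time: 2.22
ee_pos: [0.5, -0.1633, 0.0625]
tcp_rot: [180.0, -0.3, 167.6]
wrist_force: [-1.0, -0.3, -0.4]
opening: 0.0552
grasp_force: 0.0
(array([-2.8, -2.1, -2.6]), array([ 0.001, -0.006,  0.001]), array([ 0.5   , -0.1633,  0.0625]), array([180. ,  -0.3, 167.6]), array([-18.1,   2.2, -11.6,  76.6,  -0. ,  -5.7]))
```

View pics/h1.png

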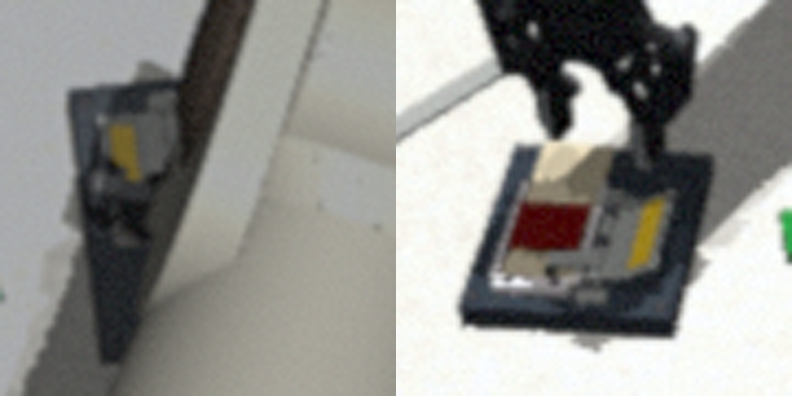

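```bash
python3 - <<'E'
from h import *
p=np.load("A.npy")
for z in(20.5,62,66,70): print(z,(proj("scene",jw(p,[[-29.6,-22.5,z],[-5.6,42.5,z]]))+[.8,.9]).round(1))
o=bot.get_obs();print(o["ee_pos"],o["qd"].round(2))
E
```

```text
20.5 [[213.5 198.3]
 [235.1 205.4]]
62 [[211.6 186.8]
 [233.7 193.8]]
66 [[211.4 185.7]
 [233.6 192.7]]
70 [[211.2 184.5]
 [233.4 191.6]]
[ 0.50216788 -0.16401325  0.06630168] [-0.   -0.79  1.64  0.08  0.01 -0.09]
```

```bash
python3 -m crank '[{"gripper":55,"travel":[0,-1,10],"twist":[0,0,0]},{"gripper":55,"travel":[0,-1,10],"twist":[0,0,0]},{"gripper":55,"travel":[0,0,0],"twist":[0,0,0]}]'; python3 -m crank '[{"gripper":55,"travel":[0,0,4],"twist":[0,0,0]},{"gripper":55,"travel":[0,0,4],"twist":[0,0,0]},{"gripper":55,"travel":[0,0,4],"twist":[0,0,0]},{"gripper":55,"travel":[0,0,0],"twist":[0,0,0]},{"gripper":55,"travel":[0,0,0],"twist":[0,0,0]}]'
python3 - <<'E'
from h import *
p=np.load("A.npy");t=tool(p,(-28,-25),(-4,40));print(delta(t[0],.02,t[1]))
E
```

```text
time: 2.7
ee_pos: [0.5011, -0.1658, 0.0446]
tcp_rot: [180.0, -0.1, 167.6]
wrist_force: [-0.1, -0.3, -0.2]
opening: 0.0551
grasp_force: 0.0
time: 3.32
ee_pos: [0.5016, -0.1659, 0.0334]
tcp_rot: [-180.0, 0.0, 167.6]
wrist_force: [0.3, -0.3, 0.7]
opening: 0.0548
grasp_force: 0.0
(array([-0.7,  0.1, 13.4]), array([-0.   ,  0.   ,  0.001]), array([ 0.5016, -0.1659,  0.0334]), array([-180. ,    0. ,  167.6]), array([-18.3,   2.9, -14. ,  73. ,   0. ,  -5.9]))
```

```bash
for i in 1; do python3 -m crank '[{"gripper":55,"travel":[0,0,3],"twist":[0,0,0]},{"gripper":55,"travel":[0,0,3],"twist":[0,0,0]},{"gripper":55,"travel":[0,0,0],"twist":[0,0,0]},{"gripper":55,"travel":[0,0,0],"twist":[0,0,0]}]'; python3 -m crank '[{"gripper":55,"travel":[0,0,3],"twist":[0,0,0]},{"gripper":55,"travel":[0,0,2],"twist":[0,0,0]},{"gripper":55,"travel":[0,0,0],"twist":[0,0,0]},{"gripper":55,"travel":[0,0,0],"twist":[0,0,0]}]'; done
python3 - <<'E'
from h import *
print(bot.get_obs()["torque"],bot.get_obs()["wrist_force"])
a=cv2.cvtColor(bot.camera("top"),cv2.COLOR_RGB2BGR)[175:265,325:415];b=cv2.cvtColor(bot.camera("scene"),cv2.COLOR_RGB2BGR)[170:240,175:265]
b=cv2.resize(b,None,fx=8,fy=8,interpolation=cv2.INTER_CUBIC)
cv2.imwrite("pics/h2.png",cv2.convertScaleAbs(b,alpha=1.3))
E
```

```text
time: 3.82
ee_pos: [0.5017, -0.1659, 0.0275]
tcp_rot: [180.0, 0.0, 167.6]
wrist_force: [0.5, 0.7, 3.1]
opening: 0.0549
grasp_force: 1.1
time: 4.32
ee_pos: [0.5017, -0.1658, 0.0224]
tcp_rot: [180.0, 0.0, 167.6]
wrist_force: [1.2, 1.5, 5.0]
opening: 0.0549
grasp_force: 1.9
[ 0.52203323 -0.19205193  0.03821696] [1.17440089 1.4679723  4.96166343]
```

View pics/h2.png

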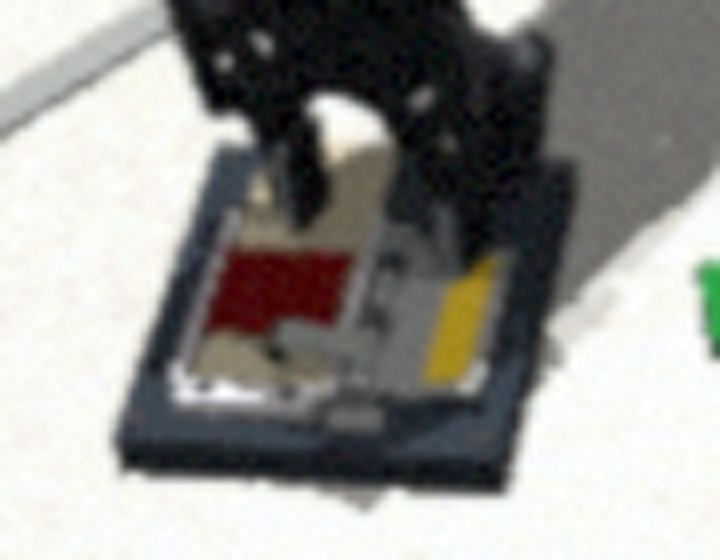

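The tab finger (480,250) is pressing the tab down. The lane finger (310,220) sits in the lane behind the coupon. I'll keep pressing until the tab bottoms.

```bash
python3 -m crank '[{"gripper":55,"travel":[0,0,2],"twist":[0,0,0]},{"gripper":55,"travel":[0,0,1],"twist":[0,0,0]},{"gripper":55,"travel":[0,0,0],"twist":[0,0,0]}]';  python3 -m crank '[{"gripper":55,"travel":[0,0,1.5],"twist":[0,0,0]},{"gripper":55,"travel":[0,0,0],"twist":[0,0,0]}]'
```

```text
time: 4.8
ee_pos: [0.5018, -0.166, 0.0194]
tcp_rot: [-180.0, 0.0, 167.6]
wrist_force: [2.4, 2.5, 6.1]
opening: 0.0552
grasp_force: 2.6
time: 5.05
ee_pos: [0.5018, -0.1662, 0.018]
tcp_rot: [-180.0, 0.0, 167.6]
wrist_force: [0.7, -0.5, 6.7]
opening: 0.0549
grasp_force: 3.1
```

```bash
python3 -m crank '[{"gripper":55,"travel":[0,0,1],"twist":[0,0,0]},{"gripper":55,"travel":[0,0,0],"twist":[0,0,0]}]';  python3 -m crank '[{"gripper":55,"travel":[0,0,0.5],"twist":[0,0,0]},{"gripper":55,"travel":[0,0,0],"twist":[0,0,0]}]'
```

```text
time: 5.3
ee_pos: [0.5019, -0.1663, 0.0171]
tcp_rot: [-180.0, 0.1, 167.6]
wrist_force: [1.4, -0.3, 7.8]
opening: 0.0549
grasp_force: 3.6
time: 5.55
ee_pos: [0.5019, -0.1664, 0.0168]
tcp_rot: [-180.0, 0.1, 167.6]
wrist_force: [0.1, -0.3, 7.6]
opening: 0.0551
grasp_force: 3.8
```

```bash
python3 -m crank '[{"gripper":55,"travel":[-1.9,0.7,0.5],"twist":[0,0,0]},{"gripper":55,"travel":[-1.9,0.7,0],"twist":[0,0,0]},{"gripper":55,"travel":[-1.9,0.7,0],"twist":[0,0,0]},{"gripper":55,"travel":[-1.9,0.7,0],"twist":[0,0,0]},{"gripper":55,"travel":[-1.9,0.7,0],"twist":[0,0,0]},{"gripper":55,"travel":[-1.9,0.7,0],"twist":[0,0,0]},{"gripper":55,"travel":[0,0,0],"twist":[0,0,0]}]'
python3 - <<'E'
from h import *
o=bot.get_obs();print(o["torque"],o["wrist_force"],wj(np.load("A.npy"),o["ee_pos"]))
b=cv2.cvtColor(bot.camera("scene"),cv2.COLOR_RGB2BGR)[170:240,175:265]
b=cv2.resize(b,None,fx=8,fy=8,interpolation=cv2.INTER_CUBIC)
cv2.imwrite("pics/h3.png",cv2.convertScaleAbs(b,alpha=1.3))
E
```

```text
time: 6.42
ee_pos: [0.5121, -0.1649, 0.0163]
tcp_rot: [-179.9, -0.1, 167.6]
wrist_force: [-8.9, -2.0, 14.6]
opening: 0.0549
grasp_force: 7.4
[-0.02926154  1.93381108  0.23075141] [-8.91849074 -2.01651982 14.62037816] [[-6.12780897  7.1948298 ]]
```

View pics/h3.png

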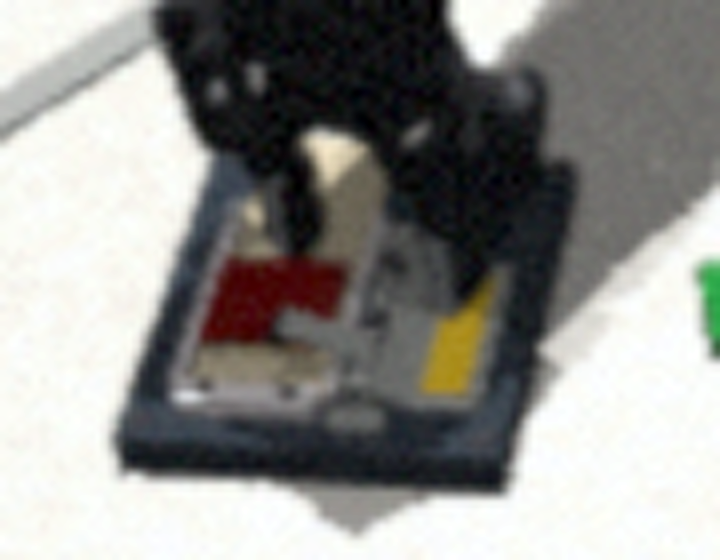

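The coupon's rear edge has moved forward (now y≈258) and the tab is bottomed, so I'll continue pushing.

```bash
python3 -m crank '[{"gripper":55,"travel":[-1.9,0.7,0],"twist":[0,0,0]},{"gripper":55,"travel":[-1.9,0.7,0],"twist":[0,0,0]},{"gripper":55,"travel":[-1.9,0.7,0],"twist":[0,0,0]},{"gripper":55,"travel":[-1.9,0.7,0],"twist":[0,0,0]},{"gripper":55,"travel":[-1.9,0.7,0],"twist":[0,0,0]},{"gripper":55,"travel":[0,0,0],"twist":[0,0,0]}]'
python3 -m crank '[{"gripper":55,"travel":[-1.9,0.7,0],"twist":[0,0,0]},{"gripper":55,"travel":[-1.9,0.7,0],"twist":[0,0,0]},{"gripper":55,"travel":[0,0,0],"twist":[0,0,0]}]'
python3 - <<'E'
from h import *
o=bot.get_obs();print(o["torque"],o["wrist_force"],wj(np.load("A.npy"),o["ee_pos"]))
b=cv2.cvtColor(bot.camera("scene"),cv2.COLOR_RGB2BGR)[170:240,175:265]
b=cv2.resize(b,None,fx=8,fy=8,interpolation=cv2.INTER_CUBIC)
cv2.imwrite("pics/h4.png",cv2.convertScaleAbs(b,alpha=1.3))
E
```

```text
time: 7.22
ee_pos: [0.5221, -0.1635, 0.0163]
tcp_rot: [-179.9, -0.1, 167.6]
wrist_force: [-10.9, -2.5, 14.3]
opening: 0.0551
grasp_force: 7.5
time: 7.6
ee_pos: [0.526, -0.163, 0.0163]
tcp_rot: [-179.9, -0.2, 167.6]
wrist_force: [-10.3, -1.8, 15.4]
opening: 0.0548
grasp_force: 7.7
[-0.01292158  2.05678524  0.28134167] [-10.31215245  -1.81660326  15.37817772] [[7.90788744 7.20263794]]
```

View pics/h4.png

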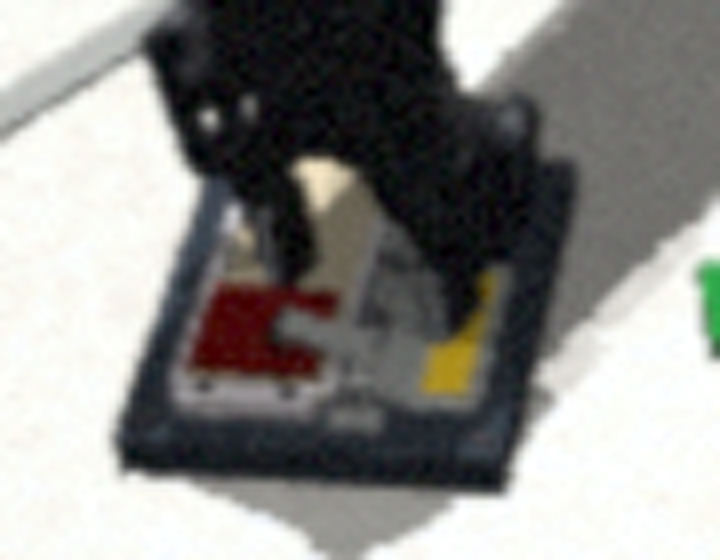

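The coupon is under the nose, with its front edge (y≈377) almost at the stop. I'll go in 1 mm steps until the force rises.

```bash
for i in 1; do python3 -m crank '[{"gripper":55,"travel":[-0.95,0.35,0],"twist":[0,0,0]},{"gripper":55,"travel":[-0.95,0.35,0],"twist":[0,0,0]},{"gripper":55,"travel":[0,0,0],"twist":[0,0,0]}]'; python3 -m crank '[{"gripper":55,"travel":[-0.95,0.35,0],"twist":[0,0,0]},{"gripper":55,"travel":[0,0,0],"twist":[0,0,0]}]';  python3 -m crank '[{"gripper":55,"travel":[-0.95,0.35,0],"twist":[0,0,0]},{"gripper":55,"travel":[0,0,0],"twist":[0,0,0]}]'; done
```

```text
time: 8.02
ee_pos: [0.528, -0.1628, 0.0163]
tcp_rot: [-179.9, -0.2, 167.5]
wrist_force: [-10.7, -1.7, 15.5]
opening: 0.0549
grasp_force: 7.8
time: 8.28
ee_pos: [0.5286, -0.1626, 0.0163]
tcp_rot: [-179.9, -0.2, 167.5]
wrist_force: [-13.2, -2.6, 16.0]
opening: 0.0553
grasp_force: 8.3
time: 8.52
ee_pos: [0.5298, -0.1625, 0.0163]
tcp_rot: [-179.9, -0.2, 167.5]
wrist_force: [-12.5, -1.8, 15.5]
opening: 0.055
grasp_force: 8.1
```

```bash
python3 -m crank '[{"gripper":55,"travel":[-0.95,0.35,0],"twist":[0,0,0]},{"gripper":55,"travel":[0,0,0],"twist":[0,0,0]}]';  python3 -m crank '[{"gripper":55,"travel":[-0.95,0.35,0],"twist":[0,0,0]},{"gripper":55,"travel":[0,0,0],"twist":[0,0,0]}]'; python3 - <<'E'
from h import *
b=cv2.cvtColor(bot.camera("scene"),cv2.COLOR_RGB2BGR)[195:225,185:235]
b=cv2.resize(b,None,fx=15,fy=15,interpolation=cv2.INTER_CUBIC)
cv2.imwrite("pics/h5.png",cv2.convertScaleAbs(b,alpha=1.3))
E
```

```text
time: 8.78
ee_pos: [0.5308, -0.1623, 0.0163]
tcp_rot: [-179.9, -0.2, 167.5]
wrist_force: [-12.4, -2.0, 15.5]
opening: 0.055
grasp_force: 8.1
time: 9.02
ee_pos: [0.5314, -0.1623, 0.0163]
tcp_rot: [-179.9, -0.2, 167.5]
wrist_force: [-14.6, -3.1, 17.3]
opening: 0.0549
grasp_force: 9.9
```

View pics/h5.png

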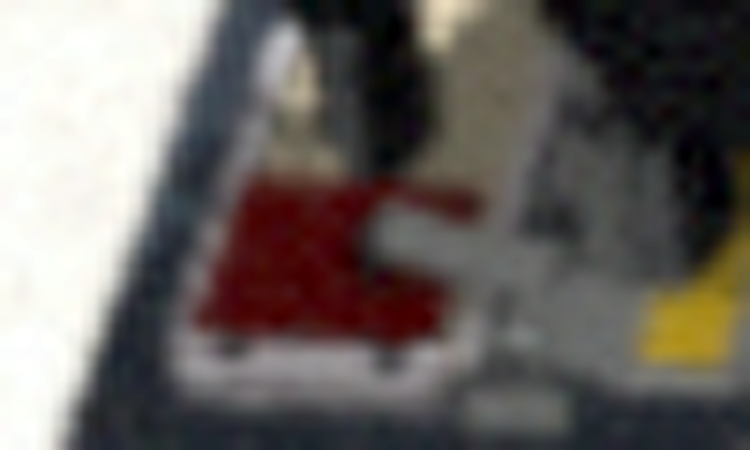

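No lane shows between the coupon and the stop (front edge y≈335), and the force has begun to rise. I'll push on to confirm contact.

```bash
python3 -m crank '[{"gripper":55,"travel":[-0.7,0.25,0],"twist":[0,0,0]},{"gripper":55,"travel":[0,0,0],"twist":[0,0,0]}]';  python3 -m crank '[{"gripper":55,"travel":[-0.7,0.25,0],"twist":[0,0,0]},{"gripper":55,"travel":[0,0,0],"twist":[0,0,0]}]'
```

```text
time: 9.32
ee_pos: [0.5314, -0.1623, 0.0162]
tcp_rot: [-179.8, -0.3, 167.5]
wrist_force: [-18.7, -2.5, 19.6]
opening: 0.055
grasp_force: 11.2
time: 9.57
ee_pos: [0.5315, -0.1622, 0.0162]
tcp_rot: [-179.8, -0.4, 167.5]
wrist_force: [-21.1, -4.0, 21.1]
opening: 0.0551
grasp_force: 12.4
```

The arm has stalled against the stop (x fixed, force rising), so the coupon is home. I'll back off a little, then release the tab gently.

```bash
python3 -m crank '[{"gripper":55,"travel":[0.95,-0.35,0],"twist":[0,0,0]},{"gripper":55,"travel":[1.9,-0.7,0],"twist":[0,0,0]},{"gripper":55,"travel":[1.9,-0.7,0],"twist":[0,0,0]},{"gripper":55,"travel":[1.9,-0.7,0],"twist":[0,0,0]},{"gripper":55,"travel":[0,0,0],"twist":[0,0,0]}]'
python3 -m crank '[{"gripper":55,"travel":[0,0,-2],"twist":[0,0,0]},{"gripper":55,"travel":[0,0,-2],"twist":[0,0,0]},{"gripper":55,"travel":[0,0,-2],"twist":[0,0,0]},{"gripper":55,"travel":[0,0,-2],"twist":[0,0,0]},{"gripper":55,"travel":[0,0,-3],"twist":[0,0,0]},{"gripper":55,"travel":[0,0,-4],"twist":[0,0,0]},{"gripper":55,"travel":[0,0,-6],"twist":[0,0,0]},{"gripper":55,"travel":[0,0,-20],"twist":[0,0,0]},{"gripper":55,"travel":[0,0,-40],"twist":[0,0,0]},{"gripper":55,"travel":[0,0,-50],"twist":[0,0,0]},{"gripper":55,"travel":[0,0,-50],"twist":[0,0,0]}]'
python3 -m crank '[{"gripper":55,"travel":[45,45,0],"twist":[0,0,0]},{"gripper":55,"travel":[45,45,0],"twist":[0,0,0]},{"gripper":55,"travel":[45,45,0],"twist":[0,0,0]},{"gripper":55,"travel":[45,45,0],"twist":[0,0,0]},{"gripper":55,"travel":[0,45,0],"twist":[0,0,0]},{"gripper":55,"travel":[0,45,0],"twist":[0,0,0]},{"gripper":55,"travel":[0,45,0],"twist":[0,0,0]},{"gripper":55,"travel":[0,0,0],"twist":[0,0,0]}]'
python3 - <<'E'
from h import *
a=cv2.cvtColor(bot.camera("top"),cv2.COLOR_RGB2BGR);b=cv2.cvtColor(bot.camera("scene"),cv2.COLOR_RGB2BGR)
cv2.imwrite("pics/top9.png",a);cv2.imwrite("pics/sc9.png",b)
c=np.hstack([cv2.resize(i,None,fx=4.9,fy=4.9,interpolation=cv2.INTER_CUBIC) for i in(a[180:270,332:412],b[165:255,180:260])])
cv2.imwrite("pics/h6.png",cv2.convertScaleAbs(c,alpha=1.3))
E
```

```text
time: 10.2
ee_pos: [0.5294, -0.1626, 0.0167]
tcp_rot: [180.0, 0.2, 167.6]
wrist_force: [3.8, 1.2, 6.8]
opening: 0.0549
grasp_force: 3.8
time: 11.58
ee_pos: [0.5278, -0.1622, 0.1987]
tcp_rot: [-180.0, 0.0, 167.6]
wrist_force: [0.5, -0.3, 0.2]
opening: 0.055
grasp_force: 0.0
time: 12.58
ee_pos: [0.4225, 0.1824, 0.1966]
tcp_rot: [-180.0, -0.0, 167.8]
wrist_force: [0.2, 0.8, 0.4]
opening: 0.055
grasp_force: 0.0
```

View pics/h6.png

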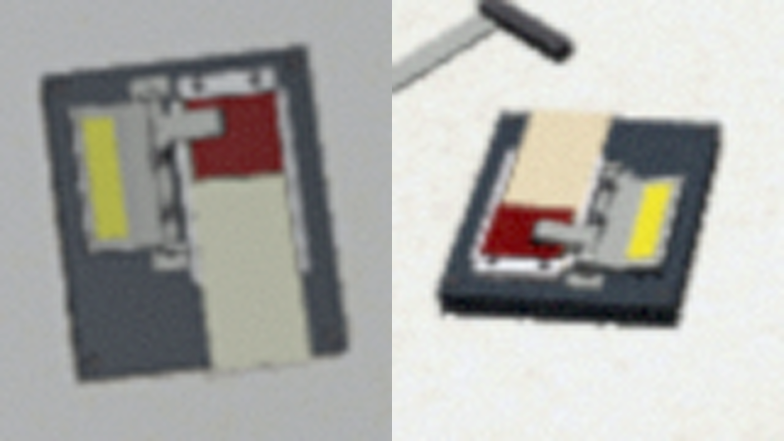

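Both views show the coupon square against the stop with the nose resting on it, and the arm is clear of everything. I'm handing the job in.

```bash
python3 -c "
from workcell import bot
print(bot.job_done())"
```

```text
the job is handed in; nothing more can be done
None
```

I pushed coupon A home against the end stop with the tab held down, then released the tab so the clip closed on it; the loaded jig and the bystanders were not touched, and I handed the job in after about 13 s of robot time.

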